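# Slide the pepper mill home beside the salt

## Robot

A 6-joint arm with a two-finger parallel gripper is mounted at the origin on a cart in front of the work surface, level with it; the furniture and walls round the work are solid. World frame = base frame: x ahead of the robot, y to its left, z up, the work surface at z = 0. Lengths are in m, angles in degrees, forces in N, time in s.
With the tool pointing down it reaches from about 0.375 to 0.9 m from the base axis. Payload 3.1 kg.
Tool frame: the origin (TCP) lies on the centre line of the jaws, within the pads' length; the fingertips stand 25 mm ahead of it and the grasp point (between the pads) lies 6 mm ahead of it; z points along the fingers, y is the line along which they close (so a half turn about z gives the same grasp; the last joint's range is limited). The gripper opens to 87 mm and grips with 3 to 60 N. Pads are 19 mm wide; open, the fingers measure 117 mm over their backs; the gripper's body (75 mm by 190 mm) begins 51 mm behind the grasp point.
Start: joints at [-80.128, 30.224, 82.088, -0, 67.689, -10.227], TCP at [0.215, -0.587, 0.248] pointing down, gripper open.
Joint ranges: [-176.69, 176.69], [-43.24, 126.21], [12.49, 139.97], [-82, 262], [0, 151.66], [-163.58, 163.58]. Speed limits (degrees/s): [159.86, 159.86, 180, 180, 180, 180].

## Interface

Orientations are given as a 3x3 rotation matrix whose columns are the frame's x, y, z axes.
In Python, from rig import read_state, capture, camera_params, hand_in gives the robot as it stands.
- The arm moves only by the tool apply_moves, never from a script. Its argument "rows" is a list of rows, each an object of numbers: "x", "y", "z": the shift along the tool's x, y, z in mm; "rx", "ry", "rz": the turn, a rotation vector about the tool's x, y, z in units of 6 degrees (1.0 is 6 degrees); "claw": the closure in counts, from 0 (fully open) to 255 (shut). A call has 1 to 10 rows; each row is the pose to reach, as a shift and turn from the pose commanded when the call began, along the tool's axes at that moment; what a row does not reach only later rows make up. A row lasts 1/8 s, in which the tool goes at most 62.5 mm and 10.7 degrees, less where a joint would pass 70% of its speed; a pose out of reach is approached as far as the arm can. A call with a gripper value outside its range is refused whole. The fingers move at their own pace and stop on an object; the grip force is fixed at half the most. Time passes only in rows, so rows that repeat a pose let the fingers close. It gives the time, the measured TCP pose, the force, the opening and the grip force at its end, in the units of the state.
- read_state(): the state, without advancing time (a new reading comes with each control period).
- capture(name): name is "scene" or "top"; returns (picture, depth): 480x640x3 uint8, red, green, blue; 480x640 float32, m along the optical axis (not along the pixel's ray), 0 where there is no reading.
- camera_params(name): a dict with "fx", "fy", "cx", "cy" (pixels), "xyz" and "orientation" of the camera in the world. Camera axes: x right, y up, looking along -z (the intrinsics and any distortion apply to the point x, -y, -z); pixel columns grow to the right and rows downward; lengths in m; the calibration is good to about 2 mm. A picture is of the moment at which its call begins. camera_params takes no time and is no camera call.
- hand_in(): hands the job in; it is judged then, once.
The state is a dict: "time_s": time; "joint_positions": joint angles; "qvel": joint speeds; "tau": joint torques, N m; "position": TCP position; "tcp_rot": TCP orientation; "force": force on the tool from outside, world axes, zero at the start; "moment": the same for the moment, N m; "opening": opening from 0.0 (shut) to 1.0 (fully open); "grasp_force": force on a finger pad.
Only numpy, scipy, OpenCV 4.12 (cv2) and the standard library are available. Lean on these libraries where they do the work, as an engineer would, in place of code of your own. Each camera call takes 0.05 s, during which the arm holds its last target. There are 200 camera calls.

## Task

Push the tall pepper mill low on its body, gently with the fingertips, so that it slides along the worktop into the empty bay of the wooden rack (the one with the round cork mat, next to the salt shaker) and stands there upright, home against the back rail. Do not grip, lift or tip the mill, and leave the salt shaker and the jars and tin standing round about where they are. Then draw clear.

Things in the scene. Friction and masses are not known exactly. Their poses are not given: they have to be found in the camera images.
- pepper_mill: the tall turned wooden pepper mill with a round head and small metal knob; 170 mm high, foot 58 mm in diameter (its widest), head 49 mm, 0.13 to 0.25 kg, loose. Origin: centre of its underside; z up along it. It starts 0.17 to 0.20 m in front of the rack's back rail, to the right of the rack. Pushed below about 30 mm it slides, pushed at mid-height it may tip
- rack: wooden rack fixed to the worktop: back rail 188 x 12 mm, 40 high, and three forward rails (at y -88, 0, +88 mm; 12 thick, 28 high, to x -52) making two 76 mm bays, open in front, above and below; mid-lines y -44 and +44 mm. Origin: on the worktop, middle of the back rail's inner face; x points out of the bays through the back rail (roughly to the robot's left); y along it, toward the robot
- cork_mat: the round cork mat, 54 mm in diameter, 0.8 mm thick and no obstacle (the mill slides over it as over the worktop), lying in the empty bay. Origin: its centre, 29 mm in front of the back rail's inner face in the middle of the bay, so where the mill's axis is when it stands home; axes as the rack's
- salt_shaker: small salt shaker, 44 mm in diameter, 90 mm high, loose, standing in the other bay. Origin: centre of its underside
- spice_jar: spice jar with a black lid, 40 mm in diameter, 105 mm high, loose, on the far side of the lane. Origin: centre of its underside
- tin: flat food tin, 86 mm in diameter, 40 mm high, loose, on the robot's side of the rack. Origin: centre of its underside
- honey_jar: glass jar with a black lid, 65 mm in diameter, 86 mm high, loose, behind the rack. Origin: centre of its underside

How it is judged (in metres and radians):
At the end, for the whole second after the job is handed in: the pepper mill stands upright and still on the worktop in the bay with the cork mat, its axis within 16 mm of the mat's centre and no more than 8 mm short of touching the back rail (x of pepper_mill in the frame of cork_mat above -0.008 m and horizontal distance between pepper_mill and cork_mat below 0.016 m and angle between pepper_mill's own z axis and vertical below 0.08 rad and height (world z) of pepper_mill below 0.005 m and linear speed of pepper_mill below 0.01 m/s).
It fails at once if the pepper mill is tilted by more than 0.2 rad (angle between pepper_mill's own z axis and vertical above 0.2 rad).
It fails at once if the pepper mill is lifted more than 12 mm off the worktop (height (world z) of pepper_mill above 0.012 m).
It fails at once if the pepper mill is gripped or pressed with more than 25 N (contact force between the fingers and pepper_mill above 25 N).
It fails at once if the fingers push the pepper mill with the grasp point above 85 mm, half its height (contact force between the fingers and pepper_mill above 0.3 N and height (world z) of the grasp point above 0.085 m).
It fails at once if the salt shaker, spice jar, food tin, glass jar: one is moved by more than 15 mm or tilted by more than 0.2 rad (distance of any of salt_shaker, spice_jar, tin, honey_jar from where it was at the start of the episode above 0.015 m or angle between any of salt_shaker, spice_jar, tin, honey_jar's own z axis and vertical above 0.2 rad).
It also fails if it takes over 58 s, if anything falls off the work surface, if the arm or the gripper's body presses on something with over 40 N, if the wrist force passes 120 N, or if a joint passes its speed limit or range.

## Working session

There is one attempt and no reset: what is moved stays moved. The work goes in short steps, Python scripts to look and compute and a tool call to move; the robot and the scene stay as the last step left them, time stands still between calls to the robot, and variables do not carry over. Pictures are saved under pics/ and viewed, at most 10 in all, crops included, and the job is handed in when it is done.

Besides the shell and the picture viewer there is one more tool, called after "Request:" as name([rows], argument=value, ...), one row to a line, values as JSON. apply_moves: Moves the arm, as the interface text tells. Its arguments: {"type":"object","properties":{"rows":{"type":"array"}},"required":["rows"]}

```bash
mkdir -p pics
cat > h.py <<'E'
import numpy as np, cv2
from rig import *
def pts(name,depth):
    p=camera_params(name);v,u=np.mgrid[0:480,0:640]
    c=np.stack([(u-p['cx'])/p['fx']*depth,-(v-p['cy'])/p['fy']*depth,-depth],-1)
    return c@np.array(p['orientation']).T+np.array(p['xyz'])
E
python3 - <<'E'
from h import *
for n in("scene","top"):
    im,d=capture(n);cv2.imwrite(f"pics/{n}0.png",im[:,:,::-1]);np.savez(f"{n}0.npz",im=im,d=d)
    print(n,camera_params(n))
s=read_state();print(s['time_s'],s['position'],s['tcp_rot'],s['opening'])
E
```

```text
scene {'fx': 472.8595400735402, 'fy': 472.8595400735402, 'cx': 318.35558082963126, 'cy': 239.36093808760253, 'xyz': array([0.29598672, 0.60734051, 0.68082414]), 'orientation': array([[-0.82912657,  0.42461037, -0.36366903],
       [-0.55904356, -0.62457836,  0.54531842],
       [ 0.00440805,  0.65544482,  0.7552302 ]])}
top {'fx': 552.3942402642846, 'fy': 552.3942402642846, 'cx': 322.9034666779097, 'cy': 243.66164255309033, 'xyz': array([0.4547627 , 0.15360181, 0.87914051]), 'orientation': array([[ 0.01233379,  0.98256554, -0.185507  ],
       [-0.99988359,  0.01045257, -0.01111558],
       [-0.00898276,  0.1856225 ,  0.98258007]])}
0.1 [ 0.21472321 -0.58632394  0.24668801] [[ 9.39081307e-01  3.43694916e-01 -3.23302567e-04]
 [ 3.43694902e-01 -9.39079515e-01  1.86511695e-03]
 [ 3.37424394e-04 -1.86261390e-03 -9.99998208e-01]] 1.0015565698851296
```

View pics/scene0.png

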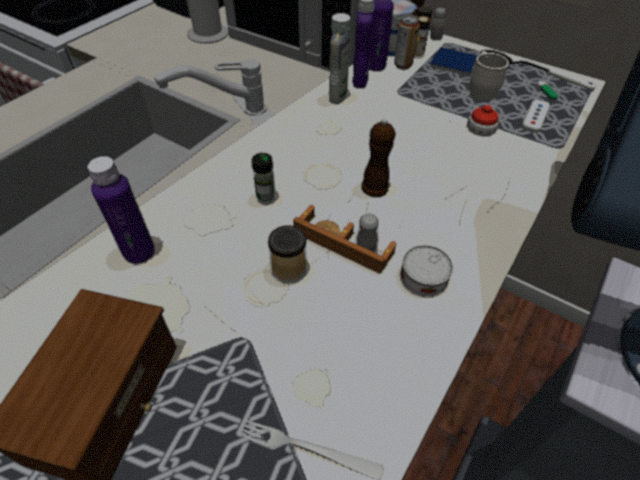

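View pics/top0.png

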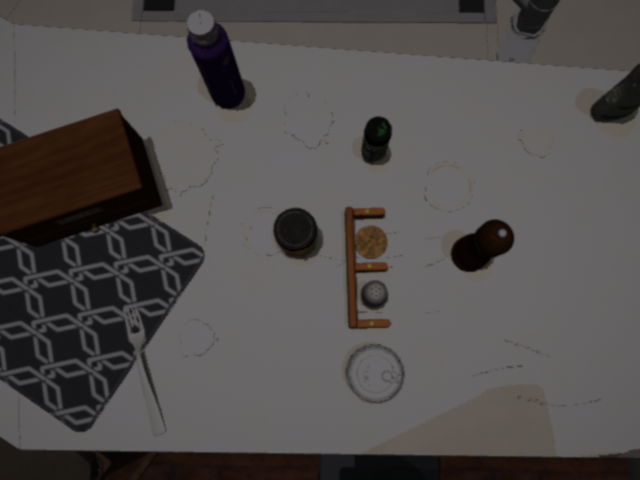

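The scene picture shows the mill at (377,160), and the rack at about (345,240) with the mat at (328,228) and the salt at (368,232). In the top view the mill's foot is at about (468,253) and its head at (494,238). The mat is at (371,242), the rack's back rail runs along column 351, the spice jar is at (376,140) and the tin at (375,373).

```bash
cat > m.py <<'E'
from h import *
from scipy.optimize import least_squares
def circ(P,r,c0):
    f=least_squares(lambda c:np.hypot(P[:,0]-c[0],P[:,1]-c[1])-r,c0,loss='soft_l1',f_scale=.002);return f.x
def clouds(tag=None):
    o={}
    for n in("scene","top"):
        if tag is None: im,d=capture(n)
        else: z=np.load(f"{n}{tag}.npz");im,d=z['im'],z['d']
        o[n]=(im,d,pts(n,d))
    return o
def slab(o,c,R,z0,z1):
    r=[]
    for n,(im,d,P) in o.items():
        m=(d>0)&(np.hypot(P[...,0]-c[0],P[...,1]-c[1])<R)&(P[...,2]>z0)&(P[...,2]<z1);r.append(P[m])
    return r
E
python3 - <<'E'
from m import *
o=clouds(0);im,d,P=o['top']
hsv=cv2.cvtColor(im,cv2.COLOR_RGB2HSV)
roi=np.zeros((480,640),bool);roi[200:335,340:395]=1
wood=(roi&(hsv[...,1]>110)&(hsv[...,2]>50))
p=camera_params('top');R=np.array(p['orientation']);C=np.array(p['xyz'])
def ray(u,v,z):
    w=R@np.array([(u-p['cx'])/p['fx'],-(v-p['cy'])/p['fy'],-1]);return C+w*(z-C[2])/w[2]
m=wood&(P[...,2]>.03);print('rail z',np.median(P[m][:,2]))
ys,xs=np.nonzero(wood);b=xs<358
pix=np.stack([xs[b],ys[b]],1).astype(np.float32);r=cv2.minAreaRect(pix);print('rail rect',r)
for q in cv2.boxPoints(r):print(ray(*q,.04).round(4))
mm=np.zeros((480,640),bool);mm[222:262,357:390]=1
n,l,st,ce=cv2.connectedComponentsWithStats(((hsv[...,1]>70)&mm).astype(np.uint8));print(st,ce)
for i in range(1,n):
    if st[i,4]>100:print('mat',ray(*ce[i],.001).round(4))
for nm,(u,v) in dict(foot=(468,253),head=(494,238),spice=(376,150),tin=(375,373),salt=(374,293),honey=(296,230)).items():print(nm,P[v,u].round(4))
c0=ray(466,250,.03)[:2];print('c0',c0)
for z0,z1,rr in((.003,.02,.029),(.13,.16,.0235),(.0,.01,.029),(.01,.02,.028)):
    for n_,Q in zip(o,slab(o,c0,.06,z0,z1)):
        if len(Q)>8:print(n_,z0,z1,len(Q),circ(Q,rr,c0).round(4),Q.mean(0).round(4))
print('top z',np.max(np.vstack(slab(o,c0,.05,.1,.3))[:,2]))
E
```

```text
rail z 0.03993701490286217
rail rect ((351.0, 267.0), (118.0, 12.0), 90.0)
[0.6703 0.1292 0.04  ]
[0.6705 0.1105 0.04  ]
[0.4878 0.1103 0.04  ]
[0.4876 0.1283 0.04  ]
[[     0      0    640    480 306387]
 [   357    226     30     33    813]] [[319.36353696 239.49429317]
 [370.92742927 241.65067651]]
mat [0.6247 0.0859 0.001 ]
foot [ 0.5963 -0.0533  0.0669]
head [ 0.6007 -0.0649  0.1594]
spice [0.7562 0.0826 0.067 ]
tin [0.4191 0.0833 0.0358]
salt [0.5329 0.0886 0.089 ]
honey [0.6243 0.2023 0.0869]
c0 [ 0.60740247 -0.0597697 ]
scene 0.003 0.02 218 [ 0.6066 -0.0702] [ 0.5986 -0.0502  0.0122]
top 0.003 0.02 340 [ 0.6074 -0.0699] [ 0.5981 -0.0516  0.0098]
scene 0.13 0.16 478 [ 0.6063 -0.0739] [ 0.5996 -0.0593  0.1475]
top 0.13 0.16 993 [ 0.608  -0.0744] [ 0.6032 -0.0672  0.1511]
scene 0.0 0.01 656 [ 0.6055 -0.0544] [ 0.6034 -0.0473  0.0016]
top 0.0 0.01 1666 [ 0.604  -0.0537] [ 0.6036 -0.0494  0.0015]
scene 0.01 0.02 151 [ 0.6064 -0.07  ] [ 0.5982 -0.051   0.0148]
top 0.01 0.02 172 [ 0.607  -0.0708] [ 0.5955 -0.0544  0.015 ]
top z 0.17257922132591363
```

Run:
```python
from m import *
o=clouds(0);im,d,P=o['top']
for n,(im,d,P) in o.items():
    near=(abs(P[...,0]-.58)<.13)&(abs(P[...,1]-.095)<.05)
    A=P[near&(P[...,2]>.036)&(P[...,2]<.044)&(P[...,1]>.1)]
    vx,vy,x0,y0=cv2.fitLine(A[:,:2].astype(np.float32),cv2.DIST_HUBER,0,.001,.001).ravel()
    s=(A[:,0]-x0)*vx;t=(A[:,1]-y0)*vx-(A[:,0]-x0)*vy
    print(n,len(A),'dir',vx,vy,np.degrees(np.arctan2(vy,vx)),'ends x',A[:,0].min(),A[:,0].max(),'c',x0,y0,'wid',np.percentile(t,[2,98]))
    B=P[near&(P[...,2]>.025)&(P[...,2]<.031)&(P[...,1]<.105)]
    for x in(.665,.58,.492):
        b=B[abs(B[:,0]-x)<.02]
        if len(b)>10:
            l=cv2.fitLine(b[:,:2].astype(np.float32),cv2.DIST_HUBER,0,.001,.001).ravel();print(' rail',len(b),np.percentile(b[:,0],[3,50,97]).round(4),np.percentile(b[:,1],[1,99]).round(4),l.round(4))
```

```text
scene 657 dir 0.99832654 0.057828773 3.315194 ends x 0.4500001272316715 0.6726816943659257 c 0.5730564 0.123224206 wid [-0.01839773  0.00570629]
 rail 91 [0.6621 0.6674 0.6739] [0.0684 0.1047] [ 0.0801 -0.9968  0.6681  0.0817]
 rail 101 [0.5745 0.58   0.5858] [0.0658 0.1035] [ 0.0403 -0.9992  0.5801  0.0857]
 rail 123 [0.4865 0.4919 0.4979] [0.0624 0.1047] [ 0.0586 -0.9983  0.4921  0.0837]
top 975 dir 0.99906945 0.043130636 2.47197 ends x 0.4509132782156908 0.672871470260543 c 0.590996 0.120856024 wid [-0.01268983  0.00622125]
 rail 162 [0.6628 0.6686 0.6741] [0.0673 0.1036] [ 0.0412 -0.9991  0.6686  0.0861]
 rail 184 [0.576  0.5808 0.5874] [0.0647 0.1039] [ 0.0659 -0.9978  0.5809  0.0846]
 rail 211 [0.487  0.4932 0.4993] [0.061  0.1036] [ 0.0659 -0.9978  0.4932  0.0826]
```

```bash
cat > g.py <<'E'
from m import *
from scipy.spatial.transform import Rotation as Ro
f=np.array([-.043,.999,0]);l=np.array([.999,.043,0]);up=np.array([0,0,1.]);mat=np.array([.6247,.0858,0])
Rt=np.stack([(f+up)*.7071,l,(f-up)*.7071],1)
def go(t,R=Rt):
    s=read_state();R0=np.array(s['tcp_rot']);d=R0.T@(np.array(t)-s['position'])*1000
    w=Ro.from_matrix(R0.T@R).as_rotvec(degrees=True)/6
    print('t',s['time_s'],'pos',np.round(s['position'],4),'F',np.round(s['force'],1),'row xyz',d.round(1),'rot',w.round(2))
E
python3 - <<'E'
from g import *
o=clouds(0)
im,d,P=o['scene']
for u,v in((484,120),(489,75),(520,120)):print(P[v,u].round(3))
go([.611,-.24,.2])
E
```

```text
[ 0.493 -0.372  0.04 ]
[ 0.538 -0.492  0.081]
[ 0.432 -0.484 -0.001]
t 0.1 pos [ 0.2147 -0.5863  0.2467] F [0.5 0.6 1.3] row xyz [ 491.2 -188.9   47.2] rot [  4.71   6.44 -11.4 ]
```

Request:
apply_moves([
  {"x": 50,"y": -19,"z": 0,"rx": 0.6,"ry": 0.8,"rz": -1.4,"claw": 149},
  {"x": 100,"y": -38,"z": 0,"rx": 1.2,"ry": 1.6,"rz": -2.8,"claw": 149},
  {"x": 150,"y": -57,"z": 0,"rx": 1.8,"ry": 2.4,"rz": -4.3,"claw": 149},
  {"x": 200,"y": -76,"z": 0,"rx": 2.4,"ry": 3.2,"rz": -5.7,"claw": 149},
  {"x": 250,"y": -95,"z": 0,"rx": 2.9,"ry": 4.0,"rz": -7.1,"claw": 149},
  {"x": 300,"y": -115,"z": 0,"rx": 3.5,"ry": 4.8,"rz": -8.5,"claw": 149},
  {"x": 350,"y": -135,"z": 10,"rx": 4.1,"ry": 5.6,"rz": -9.9,"claw": 149},
  {"x": 400,"y": -155,"z": 20,"rx": 4.71,"ry": 6.44,"rz": -11.4,"claw": 149},
  {"x": 450,"y": -172,"z": 35,"rx": 4.71,"ry": 6.44,"rz": -11.4,"claw": 149},
  {"x": 491,"y": -189,"z": 47,"rx": 4.71,"ry": 6.44,"rz": -11.4,"claw": 149},
])

```text
time_s: 1.35
position: [0.6119, -0.239, 0.1985]
tcp_rot: [[-0.028, 0.999, -0.031], [0.706, 0.042, 0.707], [0.708, -0.002, -0.706]]
force: [-3.1, -2.7, -1.5]
opening: 0.417
grasp_force: 0.0
```

Run:
```python
from g import *
s=read_state();print(s['opening'],np.round(s['joint_positions'],1))
go([.611,-.24,.2])
```

```text
0.417233627210657 [-43.6  48.7  65.8  29.9  99.9 -50. ]
t 1.35 pos [ 0.6119 -0.239   0.1985] F [-3.1 -2.7 -1.5] row xyz [ 0.4 -0.9 -1.7] rot [-0.   -0.01 -0.02]
```

Request:
apply_moves([
  {"x": -15,"y": -1,"z": 31,"claw": 149},
  {"x": -30,"y": -1,"z": 62,"claw": 149},
  {"x": -45,"y": -1,"z": 93,"claw": 149},
  {"x": -58,"y": -1,"z": 122,"claw": 149},
  {"x": -66,"y": -1,"z": 143,"claw": 149},
  {"x": -66,"y": -1,"z": 143,"claw": 149},
  {"x": -66,"y": -1,"z": 143,"claw": 149},
])

```text
validation failed for argument at $.ro...
```

Run:
```python
from g import *
o=clouds()
cv2.imwrite("pics/top1.png",o['top'][0][:,:,::-1]);cv2.imwrite("pics/scene1.png",o['scene'][0][:,:,::-1])
go([.611,-.159,.030])
```

```text
t 1.45 pos [ 0.612  -0.2358  0.1975] F [-0.3 -0.5 -0.1] row xyz [-64.7   3.2 172.5] rot [-0.05 -0.03  0.01]
```

View pics/top1.png

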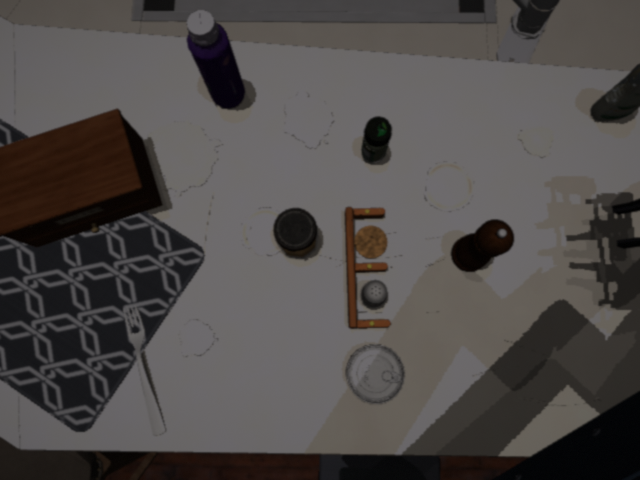

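View pics/scene1.png

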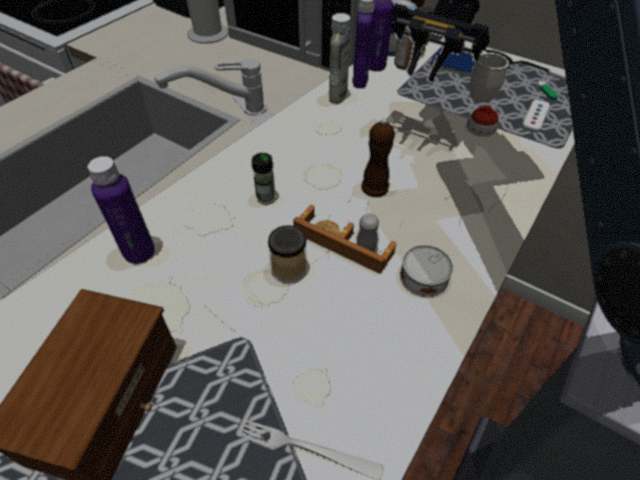

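The move call was refused, probably because every key is required. In both pictures the mill is untouched, at top (482,245) and scene (377,160). The gripper is tilted behind it, with its fingers at top (625,222) and scene (440,60).

Request:
apply_moves([
  {"x": -15,"y": 1,"z": 31,"rx": 0,"ry": 0,"rz": 0,"claw": 149},
  {"x": -30,"y": 1,"z": 62,"rx": 0,"ry": 0,"rz": 0,"claw": 149},
  {"x": -45,"y": 2,"z": 93,"rx": 0,"ry": 0,"rz": 0,"claw": 149},
  {"x": -58,"y": 2,"z": 120,"rx": 0,"ry": 0,"rz": 0,"claw": 149},
  {"x": -66,"y": 2,"z": 140,"rx": 0,"ry": 0,"rz": 0,"claw": 149},
  {"x": -69,"y": 2,"z": 152,"rx": 0,"ry": 0,"rz": 0,"claw": 149},
  {"x": -69,"y": 2,"z": 152,"rx": 0,"ry": 0,"rz": 0,"claw": 149},
  {"x": -69,"y": 2,"z": 152,"rx": 0,"ry": 0,"rz": 0,"claw": 149},
])

```text
time_s: 2.45
position: [0.6111, -0.183, 0.0451]
tcp_rot: [[-0.031, 0.999, -0.029], [0.709, 0.042, 0.704], [0.705, 0.002, -0.709]]
force: [0.2, -1.7, 0.6]
opening: 0.416
grasp_force: 0.0
```

Run:
```python
from g import *
o=clouds()
a=cv2.resize(o['top'][0][150:330,420:640],None,fx=2.7,fy=2.7)
cv2.imwrite("pics/top2.png",a[:,:,::-1])
go([.611,-.147,.030])
```

```text
t 2.55 pos [ 0.6111 -0.1831  0.0452] F [-1.2 -0.6 -0. ] row xyz [14.9  1.4 36.2] rot [0.02 0.03 0.01]
```

View pics/top2.png

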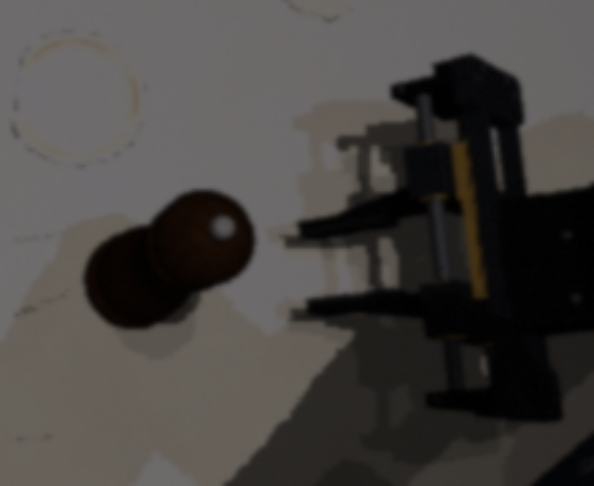

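Fingertips are at crop (300,228) and (308,305), straddling the line to the mill's foot at about (135,278). I'll lower and close in.

Request:
apply_moves([
  {"x": -5,"y": 0,"z": 6,"rx": 0,"ry": 0,"rz": 0,"claw": 149},
  {"x": -10,"y": 0,"z": 11,"rx": 0,"ry": 0,"rz": 0,"claw": 149},
  {"x": -3,"y": 0,"z": 18,"rx": 0,"ry": 0,"rz": 0,"claw": 149},
  {"x": 4,"y": 0,"z": 25,"rx": 0,"ry": 0,"rz": 0,"claw": 149},
  {"x": 11,"y": 0,"z": 32,"rx": 0,"ry": 0,"rz": 0,"claw": 149},
  {"x": 17,"y": 0,"z": 38,"rx": 0,"ry": 0,"rz": 0,"claw": 149},
  {"x": 22,"y": 0,"z": 43,"rx": 0,"ry": 0,"rz": 0,"claw": 149},
  {"x": 25,"y": 0,"z": 46,"rx": 0,"ry": 0,"rz": 0,"claw": 149},
  {"x": 26,"y": 0,"z": 47,"rx": 0,"ry": 0,"rz": 0,"claw": 149},
  {"x": 26,"y": 0,"z": 47,"rx": 0,"ry": 0,"rz": 0,"claw": 149},
])

```text
time_s: 3.8
position: [0.6083, -0.1309, 0.0292]
tcp_rot: [[-0.03, 0.999, -0.03], [0.708, 0.042, 0.705], [0.706, 0.0, -0.709]]
force: [0.0, -0.2, 1.3]
opening: 0.419
grasp_force: 0.0
```

```bash
cat >> g.py <<'E'
def mill(c0,save=None):
    o=clouds()
    for n,Q in zip(o,slab(o,c0,.035,.13,.16)):
        # keep dark wood head only by height; fit known head radius
        if len(Q)>8:
            c=circ(Q,.0235,c0);e=c-mat[:2];print('mill',n,c.round(4),'rel mat fwd',(e@f[:2]).round(4),'lat',(e@l[:2]).round(4))
    if save:cv2.imwrite(f"pics/{save}.png",np.hstack([cv2.resize(a,(400,300)) for a in(o['top'][0],o['scene'][0])])[:,:,::-1])
E
python3 - <<'E'
from g import *
go([.611,-.119,.030]);mill(np.array([.607,-.072]))
E
```

```text
t 3.8 pos [ 0.6083 -0.1309  0.0292] F [ 0.  -0.2  1.3] row xyz [8.9 3.2 7.7] rot [ 0.    0.02 -0.  ]
mill scene [ 0.6062 -0.0737] rel mat fwd -0.1586 lat -0.0253
mill top [ 0.607  -0.0748] rel mat fwd -0.1597 lat -0.0245
```

Request:
apply_moves([
  {"x": 2,"y": 0,"z": 2,"rx": 0,"ry": 0,"rz": 0,"claw": 149},
  {"x": 4,"y": 0,"z": 4,"rx": 0,"ry": 0,"rz": 0,"claw": 149},
  {"x": 6,"y": 0,"z": 6,"rx": 0,"ry": 0,"rz": 0,"claw": 149},
  {"x": 8,"y": 0,"z": 8,"rx": 0,"ry": 0,"rz": 0,"claw": 149},
  {"x": 10,"y": 0.5,"z": 10,"rx": 0,"ry": 0,"rz": 0,"claw": 149},
  {"x": 12,"y": 1.5,"z": 12,"rx": 0,"ry": 0,"rz": 0,"claw": 149},
  {"x": 14,"y": 2.5,"z": 14,"rx": 0,"ry": 0,"rz": 0,"claw": 149},
  {"x": 16,"y": 3.2,"z": 16,"rx": 0,"ry": 0,"rz": 0,"claw": 149},
  {"x": 18,"y": 4,"z": 18,"rx": 0,"ry": 0,"rz": 0,"claw": 149},
  {"x": 20,"y": 4.8,"z": 20,"rx": 0,"ry": 0,"rz": 0,"claw": 149},
])

```text
time_s: 5.15
position: [0.6119, -0.1021, 0.0292]
tcp_rot: [[-0.03, 0.999, -0.03], [0.708, 0.043, 0.705], [0.706, -0.0, -0.709]]
force: [-0.1, -0.9, -0.6]
opening: 0.416
grasp_force: 0.6
```

```bash
cat >> g.py <<'E'
def st():
    s=read_state();e=np.array(s['position'])-mat;print('TCP fwd',(e@f).round(4),'lat',(e@l).round(4),'z',e[2].round(4),'F',np.round(s['force'],1),s['time_s']);return (e@f),(e@l)
def both(save=None):
    a,b=st();mill((mat+f*(a+.05)+l*b)[:2],save)
E
python3 -c "from g import *;both('p3')"
```

```text
TCP fwd -0.1872 lat -0.0209 z 0.0292 F [-0.1 -0.9 -0.6] 5.15
mill scene [ 0.61   -0.0608] rel mat fwd -0.1458 lat -0.021
mill top [ 0.6118 -0.0614] rel mat fwd -0.1465 lat -0.0192
```

View pics/p3.png

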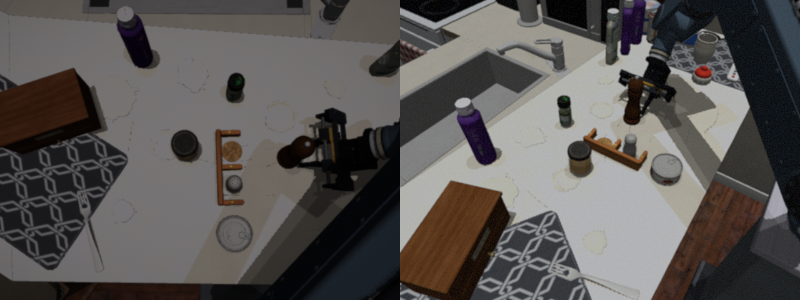

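The mill stands upright between the fingers (left panel at about (295,150), right panel at about (634,103)) and is sliding. I'll continue.

Request:
apply_moves([
  {"x": 2,"y": 0.7,"z": 2,"rx": 0,"ry": 0,"rz": 0,"claw": 149},
  {"x": 4.2,"y": 1.4,"z": 4.2,"rx": 0,"ry": 0,"rz": 0,"claw": 149},
  {"x": 6.4,"y": 2.1,"z": 6.4,"rx": 0,"ry": 0,"rz": 0,"claw": 149},
  {"x": 8.6,"y": 2.8,"z": 8.6,"rx": 0,"ry": 0,"rz": 0,"claw": 149},
  {"x": 10.8,"y": 3.5,"z": 10.8,"rx": 0,"ry": 0,"rz": 0,"claw": 149},
  {"x": 13,"y": 4.2,"z": 13,"rx": 0,"ry": 0,"rz": 0,"claw": 149},
  {"x": 15.2,"y": 5,"z": 15.2,"rx": 0,"ry": 0,"rz": 0,"claw": 149},
  {"x": 17.4,"y": 6,"z": 17.4,"rx": 0,"ry": 0,"rz": 0,"claw": 149},
  {"x": 19.6,"y": 7,"z": 19.6,"rx": 0,"ry": 0,"rz": 0,"claw": 149},
  {"x": 22,"y": 8,"z": 22,"rx": 0,"ry": 0,"rz": 0,"claw": 149},
])

```text
time_s: 6.5
position: [0.6186, -0.0706, 0.0291]
tcp_rot: [[-0.03, 0.999, -0.03], [0.708, 0.043, 0.705], [0.706, -0.0, -0.708]]
force: [-0.4, -0.9, 1.2]
opening: 0.415
grasp_force: 0.7
```

Request:
apply_moves([
  {"x": 2,"y": 0.8,"z": 2,"rx": 0,"ry": 0,"rz": 0,"claw": 149},
  {"x": 4.2,"y": 1.6,"z": 4.2,"rx": 0,"ry": 0,"rz": 0,"claw": 149},
  {"x": 6.4,"y": 2.4,"z": 6.4,"rx": 0,"ry": 0,"rz": 0,"claw": 149},
  {"x": 8.6,"y": 3.2,"z": 8.6,"rx": 0,"ry": 0,"rz": 0,"claw": 149},
  {"x": 10.8,"y": 4,"z": 10.8,"rx": 0,"ry": 0,"rz": 0,"claw": 149},
  {"x": 13,"y": 4.8,"z": 13,"rx": 0,"ry": 0,"rz": 0,"claw": 149},
  {"x": 15.2,"y": 5.6,"z": 15.2,"rx": 0,"ry": 0,"rz": 0,"claw": 149},
  {"x": 17.4,"y": 6.4,"z": 17.4,"rx": 0,"ry": 0,"rz": 0,"claw": 149},
  {"x": 19.6,"y": 7.2,"z": 19.6,"rx": 0,"ry": 0,"rz": 0,"claw": 149},
  {"x": 21,"y": 8,"z": 21,"rx": 0,"ry": 0,"rz": 0,"claw": 149},
])

```text
time_s: 7.75
position: [0.6252, -0.0406, 0.0291]
tcp_rot: [[-0.03, 0.999, -0.03], [0.708, 0.043, 0.705], [0.706, -0.0, -0.708]]
force: [-0.6, -1.7, -0.1]
opening: 0.415
grasp_force: 0.7
```

```bash
python3 -c "from g import *;both('p4')"
```

```text
TCP fwd -0.1263 lat -0.0049 z 0.0291 F [-0.6 -1.7 -0.1] 7.75
mill scene [6.234e-01 4.000e-04] rel mat fwd -0.0853 lat -0.005
mill top [6.251e-01 3.000e-04] rel mat fwd -0.0854 lat -0.0033
```

Request:
apply_moves([
  {"x": 2,"y": 0.7,"z": 2,"rx": 0,"ry": 0,"rz": 0,"claw": 149},
  {"x": 4.2,"y": 1.4,"z": 4.2,"rx": 0,"ry": 0,"rz": 0,"claw": 149},
  {"x": 6.4,"y": 2.1,"z": 6.4,"rx": 0,"ry": 0,"rz": 0,"claw": 149},
  {"x": 8.6,"y": 2.8,"z": 8.6,"rx": 0,"ry": 0,"rz": 0,"claw": 149},
  {"x": 10.8,"y": 3.5,"z": 10.8,"rx": 0,"ry": 0,"rz": 0,"claw": 149},
  {"x": 13,"y": 4.2,"z": 13,"rx": 0,"ry": 0,"rz": 0,"claw": 149},
  {"x": 15.2,"y": 4.5,"z": 15.2,"rx": 0,"ry": 0,"rz": 0,"claw": 149},
  {"x": 17.4,"y": 4.5,"z": 17.4,"rx": 0,"ry": 0,"rz": 0,"claw": 149},
  {"x": 19.6,"y": 4.5,"z": 19.6,"rx": 0,"ry": 0,"rz": 0,"claw": 149},
  {"x": 21,"y": 4.5,"z": 21,"rx": 0,"ry": 0,"rz": 0,"claw": 149},
])

```text
time_s: 9.1
position: [0.6285, -0.0107, 0.029]
tcp_rot: [[-0.03, 0.999, -0.03], [0.708, 0.043, 0.705], [0.706, -0.0, -0.708]]
force: [0.2, -1.8, 0.6]
opening: 0.416
grasp_force: 0.7
```

```bash
python3 -c "from g import *;both('p5')"
```

```text
TCP fwd -0.0966 lat -0.0004 z 0.029 F [ 0.2 -1.8  0.6] 9.1
mill scene [0.6264 0.03  ] rel mat fwd -0.0558 lat -0.0007
mill top [0.6277 0.0301] rel mat fwd -0.0557 lat 0.0006
```

View pics/p5.png

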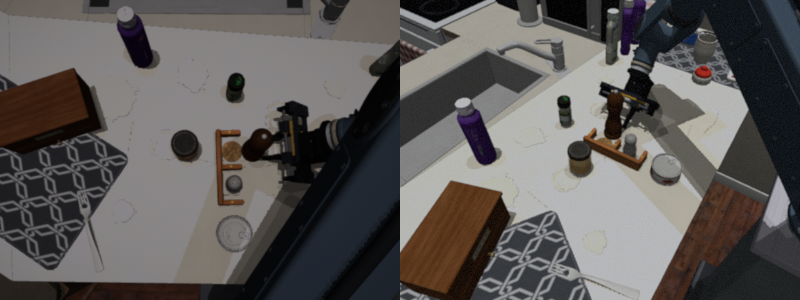

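The mill is centred just outside the bay (left panel (258,145)) and the neighbours haven't moved.

Request:
apply_moves([
  {"x": 2,"y": 0,"z": 2,"rx": 0,"ry": 0,"rz": 0,"claw": 149},
  {"x": 4.2,"y": 0,"z": 4.2,"rx": 0,"ry": 0,"rz": 0,"claw": 149},
  {"x": 6.4,"y": 0,"z": 6.4,"rx": 0,"ry": 0,"rz": 0,"claw": 149},
  {"x": 8.6,"y": 0,"z": 8.6,"rx": 0,"ry": 0,"rz": 0,"claw": 149},
  {"x": 10.8,"y": 0,"z": 10.8,"rx": 0,"ry": 0,"rz": 0,"claw": 149},
  {"x": 13,"y": 0,"z": 13,"rx": 0,"ry": 0,"rz": 0,"claw": 149},
  {"x": 15.2,"y": 0,"z": 15.2,"rx": 0,"ry": 0,"rz": 0,"claw": 149},
  {"x": 17.4,"y": 0,"z": 17.4,"rx": 0,"ry": 0,"rz": 0,"claw": 149},
  {"x": 19.6,"y": 0,"z": 19.6,"rx": 0,"ry": 0,"rz": 0,"claw": 149},
  {"x": 21,"y": 0,"z": 21,"rx": 0,"ry": 0,"rz": 0,"claw": 149},
])

```text
time_s: 10.45
position: [0.6272, 0.0189, 0.0289]
tcp_rot: [[-0.03, 0.999, -0.03], [0.708, 0.043, 0.705], [0.706, -0.0, -0.708]]
force: [0.8, -1.8, 0.2]
opening: 0.419
grasp_force: 0.7
```

Request:
apply_moves([
  {"x": 1.4,"y": 0,"z": 1.4,"rx": 0,"ry": 0,"rz": 0,"claw": 149},
  {"x": 2.8,"y": 0,"z": 2.8,"rx": 0,"ry": 0,"rz": 0,"claw": 149},
  {"x": 4.2,"y": 0,"z": 4.2,"rx": 0,"ry": 0,"rz": 0,"claw": 149},
  {"x": 5.6,"y": 0,"z": 5.6,"rx": 0,"ry": 0,"rz": 0,"claw": 149},
  {"x": 7,"y": 0,"z": 7,"rx": 0,"ry": 0,"rz": 0,"claw": 149},
  {"x": 8.4,"y": 0,"z": 8.4,"rx": 0,"ry": 0,"rz": 0,"claw": 149},
  {"x": 9.8,"y": 0,"z": 9.8,"rx": 0,"ry": 0,"rz": 0,"claw": 149},
  {"x": 10.5,"y": 0,"z": 10.5,"rx": 0,"ry": 0,"rz": 0,"claw": 149},
])

```text
time_s: 11.45
position: [0.6265, 0.0337, 0.0289]
tcp_rot: [[-0.03, 0.999, -0.03], [0.708, 0.043, 0.705], [0.706, -0.0, -0.708]]
force: [0.4, -1.3, 0.2]
opening: 0.418
grasp_force: 0.8
```

```bash
python3 -c "from g import *;both('p6')"
```

```text
TCP fwd -0.0521 lat -0.0004 z 0.0289 F [ 0.4 -1.3  0.2] 11.45
mill scene [0.6249 0.0744] rel mat fwd -0.0114 lat -0.0003
mill top [0.626  0.0749] rel mat fwd -0.0109 lat 0.0009
```

Request:
apply_moves([
  {"x": 0.7,"y": 0,"z": 0.7,"rx": 0,"ry": 0,"rz": 0,"claw": 149},
  {"x": 1.4,"y": 0,"z": 1.4,"rx": 0,"ry": 0,"rz": 0,"claw": 149},
  {"x": 2.1,"y": 0,"z": 2.1,"rx": 0,"ry": 0,"rz": 0,"claw": 149},
  {"x": 2.8,"y": 0,"z": 2.8,"rx": 0,"ry": 0,"rz": 0,"claw": 149},
  {"x": 3.5,"y": 0,"z": 3.5,"rx": 0,"ry": 0,"rz": 0,"claw": 149},
  {"x": 4.2,"y": 0,"z": 4.2,"rx": 0,"ry": 0,"rz": 0,"claw": 149},
  {"x": 4.9,"y": 0,"z": 4.9,"rx": 0,"ry": 0,"rz": 0,"claw": 149},
])

```text
time_s: 12.42
position: [0.6263, 0.0405, 0.0289]
tcp_rot: [[-0.03, 0.999, -0.03], [0.708, 0.043, 0.705], [0.706, -0.0, -0.708]]
force: [0.1, -1.9, 0.7]
opening: 0.421
grasp_force: 0.8
```

Request:
apply_moves([
  {"x": 0.4,"y": 0,"z": 0.4,"rx": 0,"ry": 0,"rz": 0,"claw": 149},
  {"x": 0.8,"y": 0,"z": 0.8,"rx": 0,"ry": 0,"rz": 0,"claw": 149},
])

```text
time_s: 12.68
position: [0.6262, 0.0416, 0.0289]
tcp_rot: [[-0.03, 0.999, -0.03], [0.708, 0.043, 0.705], [0.706, -0.0, -0.709]]
force: [0.1, -1.0, 0.1]
opening: 0.417
grasp_force: 0.8
```

```bash
python3 -c "from g import *;both('p7')"
```

```text
TCP fwd -0.0442 lat -0.0004 z 0.0289 F [ 0.1 -1.   0.1] 12.675
mill scene [0.6246 0.0825] rel mat fwd -0.0033 lat -0.0003
mill top [0.6259 0.0831] rel mat fwd -0.0028 lat 0.0011
```

Request:
apply_moves([
  {"x": 0.4,"y": 0,"z": 0.4,"rx": 0,"ry": 0,"rz": 0,"claw": 149},
  {"x": 0.8,"y": 0,"z": 0.8,"rx": 0,"ry": 0,"rz": 0,"claw": 149},
])

```text
time_s: 13.02
position: [0.6262, 0.0427, 0.0289]
tcp_rot: [[-0.03, 0.999, -0.03], [0.708, 0.043, 0.705], [0.706, -0.0, -0.709]]
force: [-1.0, -1.3, 1.4]
opening: 0.418
grasp_force: 0.8
```

Request:
apply_moves([
  {"x": 0.4,"y": 0,"z": 0.4,"rx": 0,"ry": 0,"rz": 0,"claw": 149},
  {"x": 0.8,"y": 0,"z": 0.8,"rx": 0,"ry": 0,"rz": 0,"claw": 149},
])

```text
time_s: 13.28
position: [0.6263, 0.0434, 0.0288]
tcp_rot: [[-0.03, 0.999, -0.03], [0.709, 0.043, 0.704], [0.705, 0.0, -0.709]]
force: [0.8, -4.1, 1.4]
opening: 0.415
grasp_force: 1.8
```

The force rose to 4 N, so the mill has touched the back rail. I'll draw straight back, then up.

Request:
apply_moves([
  {"x": -2,"y": 0,"z": -2,"rx": 0,"ry": 0,"rz": 0,"claw": 149},
  {"x": -5,"y": 0,"z": -5,"rx": 0,"ry": 0,"rz": 0,"claw": 149},
  {"x": -10,"y": 0,"z": -10,"rx": 0,"ry": 0,"rz": 0,"claw": 149},
  {"x": -18,"y": 0,"z": -18,"rx": 0,"ry": 0,"rz": 0,"claw": 149},
  {"x": -28,"y": 0,"z": -28,"rx": 0,"ry": 0,"rz": 0,"claw": 149},
  {"x": -40,"y": 0,"z": -40,"rx": 0,"ry": 0,"rz": 0,"claw": 149},
  {"x": -52,"y": 0,"z": -52,"rx": 0,"ry": 0,"rz": 0,"claw": 149},
  {"x": -54,"y": 0,"z": -80,"rx": 0,"ry": 0,"rz": 0,"claw": 149},
  {"x": -54,"y": 0,"z": -105,"rx": 0,"ry": 0,"rz": 0,"claw": 149},
  {"x": -54,"y": 0,"z": -105,"rx": 0,"ry": 0,"rz": 0,"claw": 149},
])

```text
time_s: 14.52
position: [0.6322, -0.0712, 0.0662]
tcp_rot: [[-0.031, 0.999, -0.026], [0.71, 0.04, 0.703], [0.704, 0.003, -0.71]]
force: [-0.2, -0.1, -0.5]
opening: 0.413
grasp_force: 0.0
```

```bash
python3 -c "
from g import *
st();mill(np.array([.625,.086]),'p8')"
```

```text
TCP fwd -0.1571 lat 0.0008 z 0.0662 F [-0.2 -0.1 -0.5] 14.525
mill scene [0.6244 0.0835] rel mat fwd -0.0022 lat -0.0004
mill top [0.6256 0.084 ] rel mat fwd -0.0019 lat 0.0008
```

View pics/p8.png

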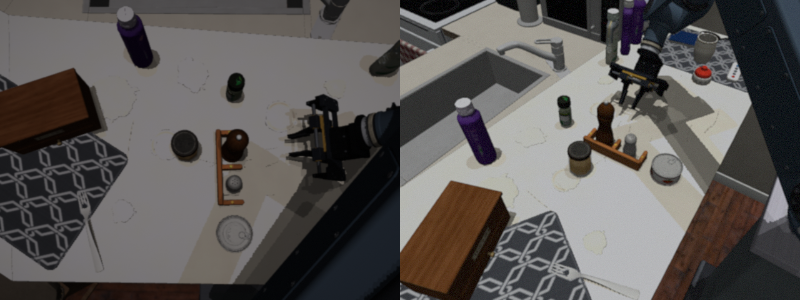

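The mill stands upright in the bay against the rail (left panel (235,145), right panel (606,122)). The gripper is clear at (320,140) and nothing else has moved.

```bash
python3 -c "from rig import *;print(hand_in())"
```

```text
the job is handed in; nothing more can be done
None
```

I slid the pepper mill into the cork-mat bay, where it stands upright against the back rail, about 2 mm from the mat's centre by the cameras. The gripper is clear, the other items look unmoved, and the job is handed in; it gave no verdict.

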